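# Shift the stock feeder's drive into third gear

### The arm

A 6-joint arm with a two-finger parallel gripper is mounted at the origin on a cart in front of the work surface, level with it; the furniture and walls round the work are solid. World frame = base frame: x ahead of the robot, y to its left, z up, the work surface at z = 0. Lengths are in m, angles in degrees, forces in N, time in s.
With the tool pointing down it reaches from about 0.4 to 0.825 m from the base axis. Payload 7 kg.
Tool frame: the origin (TCP) lies at the centre of the arm's flange, where the gripper is bolted on; the fingertips stand 178 mm ahead of it and the grasp point (between the pads) lies r.hold_point_z ahead of it (r.hold_point_z is the distance from the TCP to the grasp point, in m); z points along the fingers, y is the line along which they close (so a half turn about z gives the same grasp; the last joint's range is limited). The gripper opens to 88 mm and grips with 3 to 60 N. Pads are 19 mm wide; open, the fingers measure 130 mm over their backs; the gripper's body (78 mm by 193 mm) begins 47 mm behind the grasp point.
Start: joints at [-50.758, 20.546, 0.682, 0, -70.136, -16.507], TCP at [0.261, -0.623, 0.405] pointing down, gripper open.
Joint ranges: [-176.03, 176.03], [-82.01, 121.73], [-58.28, 71.71], [-173.87, 95.51], [-174.79, -0.11], [-173.66, 173.66]. Speed limits (degrees/s): [136.94, 136.94, 172.46, 180, 180, 180].

### API

Orientations are given as a 3x3 rotation matrix whose columns are the frame's x, y, z axes.
In Python, from plant import r, grab_frame, job gives the robot as it stands.
- The arm moves only by the tool carry_out, never from a script. Its argument "moves" is a list that holds one entry, the list of rows, each a list of 5 numbers: the closure, from 0 (fully open) to 1 (shut), then the shift along the world's x, y, z in mm, then the turn about the world's z in rad. A call has exactly 5 rows; each row shifts and turns the commanded pose from where the row before left it; what a row does not reach is not made up. A row lasts 1/12 s, in which the tool goes at most 41.7 mm and 7.16 degrees, less where a joint would pass 70% of its speed; a pose out of reach is approached as far as the arm can. A call with a gripper value outside its range is refused whole. The fingers move at their own pace and stop on an object; "newtons" is the grip in N (left out, the last holds). Time passes only in rows, so rows that do not move let the fingers close, or fill a call up. It gives the time, the measured TCP pose, the force, the opening and the grip force at its end, in the units of the state.
- r.observe(): the state, without advancing time (a new reading comes with each control period).
- grab_frame(name): name is "side" or "top"; returns a dict with "pixels" (480x640x3 uint8, red, green, blue), "range_z" (480x640 float32, m along the optical axis (not along the pixel's ray), 0 where there is no reading), "fx", "fy", "cx", "cy" (pixels), "k1" (the pictures are not rectified: a ray, as slopes to the right and down, at radius r is drawn at 1 + k1 r^2 times it, then the intrinsics apply), "extrinsics" (4x4, takes a point from camera to world coordinates). Camera axes: x right, y down, z forward; pixel columns grow to the right and rows downward; lengths in m; the calibration is good to about 2 mm. A picture is of the moment at which its call begins.
- job.job_done(): hands the job in; it is judged then, once.
The state is a dict: "clock": time; "qpos": joint angles; "dq": joint speeds; "effort": joint torques, N m; "tool_pos": TCP position; "tool_rot": TCP orientation; "wrist_force": force on the tool from outside, world axes, zero at the start; "wrist_torque": the same for the moment, N m; "opening": finger opening in m; "finger_force": force on a finger pad.
Only numpy, scipy, OpenCV 4.12 (cv2) and the standard library are available. Lean on these libraries where they do the work, as an engineer would, in place of code of your own. Each camera call takes 0.05 s, during which the arm holds its last target. There are 200 camera calls.

### The job

The stock feeder's drive on the bench is to be tried in third gear: push its gear lever by the ball knob to neutral, across to the right-hand lane of the H-shaped gate, then forward (away from the robot) until it is fully home in the far right slot, marked with three dots, and leave it there. Only push it, gently, with the fingertips or the outside of the fingers, without gripping the lever; do not let it run into fourth, the near right slot. Leave the tools and other things lying round the drive where they are.

Things in the scene. Friction and masses are not known exactly. Their poses are not given: they have to be found in the camera images.
- gearbox: Drive unit fixed to the bench: grey-green cast housing 165x162 mm, finned motor on its left, ribbed rubber roller on its right, plywood board 192x395 mm below (y -155 to +240 mm). Origin: on the bench under the gate's centre. Axes: x forward (away from the robot), y left, z up. Only the lever rises above 142 mm. Bottles up to about 280 mm tall stand behind, 130 mm or more beyond the gate's centre.
- gate (a point): Centre of the H-gate, on top of its steel plate (120x104x6 mm, top 128 mm above the bench); axes as gearbox. Two lanes along x, 14 mm wide, 48 mm long, centred at y = +16 mm (slots one far, two near) and -16 mm (three far, four near), joined by a cross-slot along y at x = 0 (neutral), 16 mm wide. The shaft runs against the edges. One to four black dots beyond the slot ends mark the gears.
- pivot (a point): Centre of the lever's ball pivot inside the housing, 50 mm above the bench under the gate's centre; axes as gearbox. From here the centre of the ball knob lies, in these axes, at 150 mm x (sin f, -sin a cos f, cos a cos f), with a = lever_across and f = lever_forward.
- gear_lever: Gear lever: steel shaft 10 mm thick, black ball knob 34 mm across. Origin: ball centre, 200 mm above the bench and 72 mm above the gate plate when upright; z runs up the shaft. It starts somewhere along the left lane: near left slot, neutral, or part-way into the far left slot. No springs: friction only, moves at 2 to 3 N on the knob, stays where it is left, stops hard at a slot's end.
- lever_across (a joint): Sideways lean of the lever, rad: 0 upright, + to the right. Left-hand lane -0.18 to -0.24 (centre -0.21), right-hand lane +0.18 to +0.24 (centre +0.21; +0.24 is against its outer wall). 0.1 rad moves the knob 15 mm.
- lever_forward (a joint): Forward lean of the lever, rad: 0 = neutral, + forward (away from the robot), - toward the robot. The cross-slot lets the lever pass between about -0.04 and +0.04. The slots end at about +0.24 (one, three) and -0.24 (two, four). 0.1 rad moves the knob 15 mm.
- pliers: Bystander, loose, to be left alone: a combination pliers with red grips, 50 x 166 x 14 mm, lying on the bench close in front of the drive's board, to the right. Origin: centre of its underside.
- screwdriver: Bystander, loose, to be left alone: a red-handled screwdriver, 28 x 207 x 31 mm, lying on the bench close in front of the drive's board, to the left. Origin: centre of its underside.
- screw_carton: Bystander, loose, to be left alone: a small red carton, 60 x 85 x 42 mm, to the right of the drive, near the front edge. Origin: centre of its underside.
- hinge: Bystander, loose, to be left alone: a metal cup hinge, 52 x 94 x 20 mm, to the right of the drive. Origin: centre of its underside.
- wax_tin: Bystander, loose, to be left alone: a round tin with a dark green lid, 68 mm across, 25 mm high, to the right of the drive, farther back. Origin: centre of its underside.

How it is judged:
By the outcome, as a careful person would: the job done as asked, in the order asked, and still so for the second after the job is handed in, with the robot touching nothing.
It also fails if it takes over 58 s, if anything falls off the work surface, if the arm or the gripper's body presses on something with over 40 N, if the wrist force passes 120 N, or if a joint passes its speed limit or range.

## Working session

There is one attempt and no reset: what is moved stays moved. The work goes in short steps, Python scripts to look and compute and a tool call to move; the robot and the scene stay as the last step left them, time stands still between calls to the robot, and variables do not carry over. Pictures are saved under pics/ and viewed, at most 10 in all, crops included, and the job is handed in when it is done.

Besides the shell and the picture viewer there is one more tool, called in YAML: its name, and indented under it one key for each argument. carry_out: Moves the arm, as the interface text tells. Its arguments: {"type":"object","properties":{"moves":{"type":"array"},"newtons":{"type":"number"}},"required":["moves"]}

```bash
mkdir -p pics
cat > h.py <<'E'
import numpy as np, cv2
from plant import r, grab_frame, job
def pts(f):
    h,w=f["range_z"].shape
    u,v=np.meshgrid(np.arange(w),np.arange(h))
    xd=(u-f["cx"])/f["fx"]; yd=(v-f["cy"])/f["fy"]
    x,y=xd.copy(),yd.copy()
    for _ in range(8):
        s=1+f["k1"]*(x*x+y*y); x,y=xd/s,yd/s
    z=f["range_z"]; P=np.stack([x*z,y*z,z],-1)
    E=np.array(f["extrinsics"]); return P@E[:3,:3].T+E[:3,3]
def save(f,n): cv2.imwrite("pics/"+n,cv2.cvtColor(f["pixels"],cv2.COLOR_RGB2BGR))
E
python3 - <<'E'
from h import *
for n in("top","side"):
    f=grab_frame(n); save(f,n+"0.png"); print(n,np.round(f["extrinsics"],3).tolist(),f["fx"],f["k1"])
    np.savez(n+"0.npz",P=pts(f),z=f["range_z"],rgb=f["pixels"])
s=r.observe(); print(s["clock"],s["tool_pos"],np.round(s["tool_rot"],3).tolist(),s["opening"],r.hold_point_z)
E
```

```text
top [[0.022, -0.999, 0.044, 0.476], [-1.0, -0.021, 0.018, 0.037], [-0.017, -0.044, -0.999, 1.097], [0.0, 0.0, 0.0, 1.0]] 476.53029124727834 -0.09900712994978562
side [[0.998, 0.045, -0.034, 0.544], [0.052, -0.481, 0.875, -0.69], [0.023, -0.875, -0.483, 0.549], [0.0, 0.0, 0.0, 1.0]] 436.0053694721371 -0.08443406077834978
0.1 [ 0.26080078 -0.62240469  0.40381767] [[-0.922, -0.386, -0.001], [-0.386, 0.922, 0.001], [0.0, 0.001, -1.0]] 0.0875049469775852 0.1593
```

View pics/top0.png

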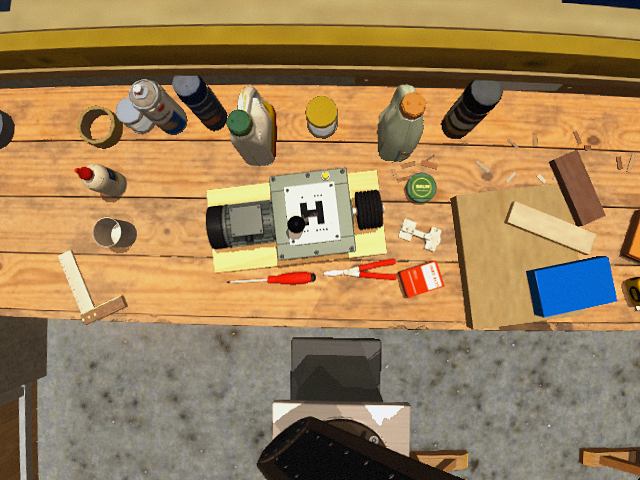

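View pics/side0.png

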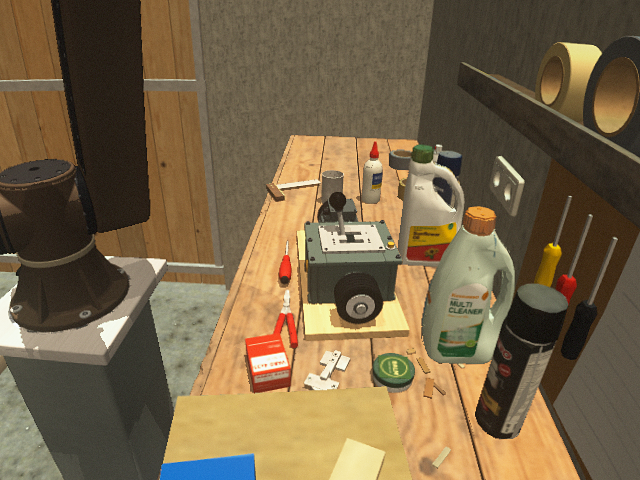

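The top view shows the H at about (312,212) and the knob at about (296,225), so the lever is in the near left slot. The side view shows the knob at (338,200). Next I'll measure the plate and the knob.

Run:
```python
from h import *
for n in("top","side"):
    d=np.load(n+"0.npz"); P,rgb=d["P"],d["rgb"].astype(int)
    roi=(P[...,0]>.3)&(P[...,0]<.75)&(abs(P[...,1])<.25)&(d["z"]>0)
    k=roi&(P[...,2]>.16)&(P[...,2]<.24)&(P[...,0]<.56)&(rgb.max(-1)<90)
    Q=P[k]; print(n,"knob n",len(Q))
    if len(Q)>20:
        A=np.c_[2*Q,np.ones(len(Q))]; c=np.linalg.lstsq(A,(Q**2).sum(1),rcond=None)[0]
        print(" sphere",c[:3].round(4),"R",np.sqrt(c[3]+c[:3]@c[:3]).round(4),"top",Q[:,2].max().round(4), "mean",Q.mean(0).round(4))
    w=(roi&(abs(P[...,2]-.128)<.012)&(rgb.min(-1)>170)).astype(np.uint8)
    w=cv2.morphologyEx(w,cv2.MORPH_CLOSE,np.ones((3,3)))
    m,l,st,ce=cv2.connectedComponentsWithStats(w); i=1+st[1:,4].argmax()
    Q=P[l==i]; rc=cv2.minAreaRect((Q[:,:2]*1000).astype(np.float32)); print(" plate",rc,"z",np.median(Q[:,2]),st[i])
    # dark H slot on plate
    v,u=np.where((rgb.max(-1)<70)&roi&(P[...,2]<.14)&(P[...,2]>.02))
    hs=roi&(rgb.max(-1)<70)&(P[...,2]<.14)
    hull=cv2.convexHull(np.argwhere(l==i)[:,::-1].astype(np.int32)); mk=np.zeros(w.shape,np.uint8); cv2.fillConvexPoly(mk,hull,1)
    Q=P[hs&(cv2.erode(mk,np.ones((5,5)))>0)]
    print(" dark",len(Q),cv2.minAreaRect((Q[:,:2]*1000).astype(np.float32)),np.median(Q[:,2]))
    # tall things
    T=roi&(P[...,2]>.142); 
d=np.load("top0.npz");P=d["P"]
m=(P[...,2]>.15)&(P[...,0]>.35)&(P[...,0]<.9)&(abs(P[...,1])<.3)
n,l,st,ce=cv2.connectedComponentsWithStats(m.astype(np.uint8))
for i in range(1,n):
    if st[i,4]>30: Q=P[l==i]; print(Q.min(0).round(3),Q.max(0).round(3))
img=cv2.imread("pics/top0.png")[160:280,200:400]; cv2.imwrite("pics/crop0.png",cv2.resize(img,(800,480),interpolation=cv2.INTER_CUBIC))
```

```text
top knob n 226
 sphere [0.5464 0.1003 0.1965] R 0.0155 top 0.2143 mean [0.5456 0.0998 0.2063]
 plate ((564.3394775390625, 71.81088256835938), (183.89877319335938, 105.90505981445312), 7.733339786529541) z 0.1275459475663927 [ 284  173   57   73 2326]
 dark 294 ((576.116455078125, 72.74632263183594), (105.46399688720703, 90.5911865234375), 7.850545883178711) 0.023551445152478645
side knob n 257
 sphere [0.5459 0.1018 0.1919] R 0.0197 top 0.213 mean [0.5457 0.089  0.1967]
 plate ((594.060791015625, -279.64813232421875), (134.47462463378906, 815.9525146484375), 2.3638224601745605) z 0.12836986056369518 [ 319  225   70   26 1174]
 dark 56 ((573.8919067382812, 80.65465545654297), (105.71668243408203, 108.97624206542969), 7.580252647399902) 0.09358604705153015
[ 0.476 -0.284  0.15 ] [0.833 0.3   1.097]
[ 0.476 -0.146  0.15 ] [0.828 0.037 1.097]
[0.476 0.037 0.15 ] [0.827 0.235 1.097]
[0.476 0.037 0.192] [0.562 0.117 1.097]
```

View pics/crop0.png

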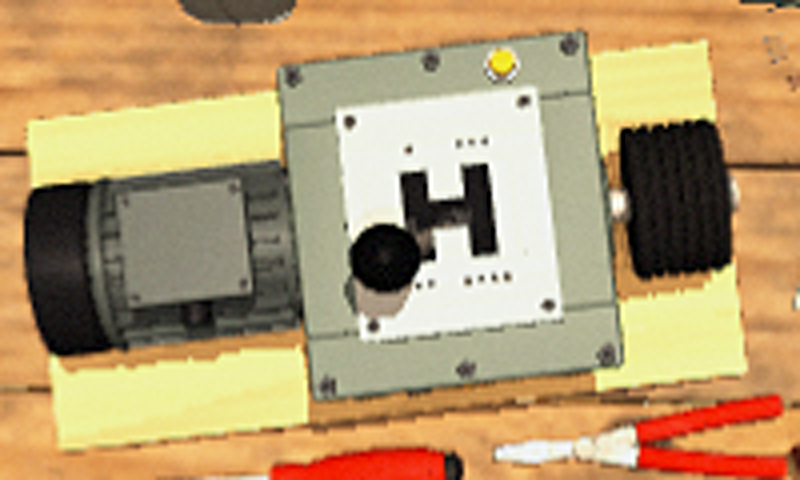

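The crop shows the H centre at about (448,208), which is (312,212) in the full image. The plate is yawed slightly and the knob is near-left.

```bash
cat >> h.py <<'E'
def ray(f,u,v,z):
    K=np.array([[f["fx"],0,f["cx"]],[0,f["fy"],f["cy"]],[0,0,1]])
    x=cv2.undistortPoints(np.array([[[u,v]]],float),K,np.array([f["k1"],0,0,0.]))[0,0]
    E=np.array(f["extrinsics"]); d=E[:3,:3]@np.r_[x,1]; o=E[:3,3]; return o+d*(z-o[2])/d[2]
E
python3 - <<'E'
from h import *
f=grab_frame("top")
c=lambda a,b:(200+(a+.5)/4-.5,160+(b+.5)/4-.5)
for n,p in dict(H=(448,208),TL=(337,108),TR=(538,88),BR=(562,318),BL=(360,342)).items(): print(n,ray(f,*c(*p),.128).round(4))
C=np.mean([ray(f,*c(*p),.128) for p in [(337,108),(538,88),(562,318),(360,342)]],0); print(C)
for n,p in dict(H0=(448,208)).items():
  C=ray(f,*c(*p),.128)
for yaw in (6,7,8):
  a=np.radians(yaw); ex=np.array([np.cos(a),np.sin(a)]); ey=np.array([-np.sin(a),np.cos(a)])
  k=np.array([.5463,.1010])-C[:2]; print(yaw,"knob rel",k@ex,k@ey)
g=grab_frame("side"); print("side knob rays at z .194",ray(g,338,200,.194), "top", ray(f,200+385/4,160+258/4,.194))
for y in (.24,-.16): pass
E
```

```text
H [0.5787 0.0735 0.128 ]
TL [0.6291 0.1317 0.128 ]
TR [0.6414 0.0288 0.128 ]
BR [0.5237 0.0142 0.128 ]
BL [0.5093 0.1168 0.128 ]
[0.57588883 0.07288858 0.128     ]
6 knob rel -0.029359997933075616 0.030717379715929437
7 knob rel -0.0288194340676913 0.031225103927141572
8 knob rel -0.028270091523509833 0.031723316669213124
side knob rays at z .194 [0.54743668 0.10232079 0.194     ] top [0.5465667  0.09971876 0.194     ]
```

carry_out:
  moves:
    - [[1, 11.5, 36, 0, -0.055], [1, 11.5, 36, 0, -0.055], [1, 11.5, 36, 0, -0.055], [1, 11.5, 36, 0, -0.055], [1, 11.5, 36, 0, -0.055]]
  newtons: 20

```text
clock: 0.62
tool_pos: [0.3184, -0.4409, 0.4044]
tool_rot: [[-0.993, -0.118, -0.0], [-0.118, 0.993, 0.0], [0.0, 0.0, -1.0]]
wrist_force: [1.1, 0.7, 0.9]
opening: 0.06
finger_force: 0.0
```

carry_out:
  moves:
    - [[1, 11.5, 36, 0, 0], [1, 11.5, 36, 0, 0], [1, 11.5, 36, 0, 0], [1, 11.5, 36, 0, 0], [1, 11.5, 36, 0, 0]]

```text
clock: 1.03
tool_pos: [0.3758, -0.2608, 0.4048]
tool_rot: [[-0.993, -0.121, 0.001], [-0.121, 0.993, -0.0], [-0.001, -0.0, -1.0]]
wrist_force: [0.4, 0.4, 1.3]
opening: 0.0265
finger_force: 0.0
```

carry_out:
  moves:
    - [[1, 11.5, 36, 0, 0], [1, 11.5, 36, 0, 0], [1, 11.5, 36, 0, 0], [1, 11.5, 36, 0, 0], [1, 11.5, 36, 0, 0]]

```text
clock: 1.45
tool_pos: [0.4332, -0.0807, 0.405]
tool_rot: [[-0.993, -0.122, 0.001], [-0.122, 0.993, 0.0], [-0.001, 0.0, -1.0]]
wrist_force: [2.3, -0.7, -0.7]
opening: 0.0007
finger_force: 0.0
```

carry_out:
  moves:
    - [[1, 11.5, 35, 0, 0], [1, 11.5, 35, 0, 0], [1, 11.5, 35, 0, 0], [1, 11.5, 35, 0, 0], [1, 11.5, 35, 0, 0]]

```text
clock: 1.87
tool_pos: [0.4908, 0.0943, 0.4048]
tool_rot: [[-0.993, -0.122, 0.0], [-0.122, 0.993, 0.0], [-0.0, 0.0, -1.0]]
wrist_force: [0.1, -0.1, -0.3]
opening: 0.0006
finger_force: 0.0
```

carry_out:
  moves:
    - [[1, 0, 0, -12, 0], [1, 0, 0, -20, 0], [1, 0, 0, -20, 0], [1, 0, 0, 0, 0], [1, 0, 0, 0, 0]]

```text
clock: 2.28
tool_pos: [0.4906, 0.0924, 0.3522]
tool_rot: [[-0.993, -0.122, -0.002], [-0.122, 0.993, -0.001], [0.002, -0.001, -1.0]]
wrist_force: [-0.0, -0.1, 1.2]
opening: 0.0003
finger_force: 0.0
```

Run:
```python
from h import *
f=grab_frame("side"); cv2.imwrite("pics/s1.png",cv2.cvtColor(cv2.resize(f["pixels"][130:290,240:440],(800,640))[:600],cv2.COLOR_RGB2BGR))
f=grab_frame("top"); print(r.observe()["tool_pos"])
```

```text
[0.49127119 0.09249806 0.35384412]
```

View pics/s1.png

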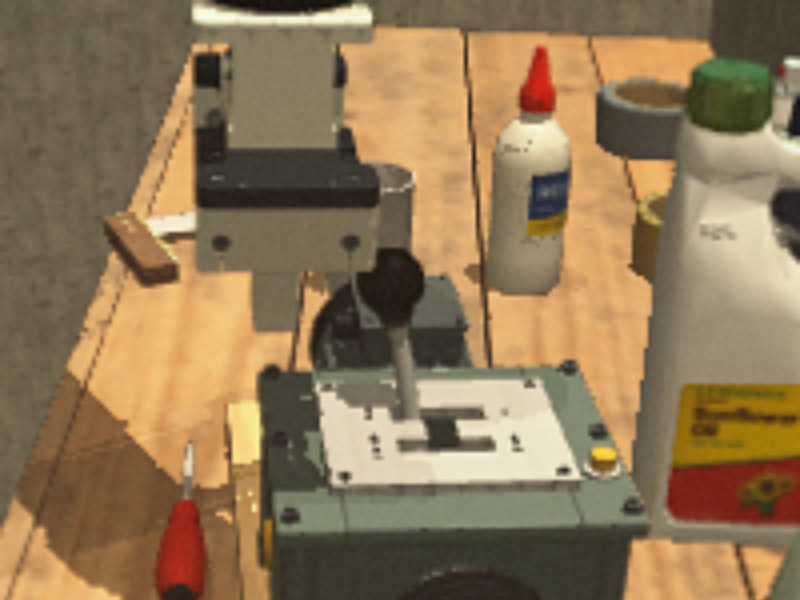

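The fingers (crop x 253–300) stand clear behind the knob (about (390,285)), with a gap of roughly 27 mm. The gripper body is above the ball. Pushing forward now.

carry_out:
  moves:
    - [[1, 5, 0.6, 0, 0], [1, 5, 0.6, 0, 0], [1, 5, 0.6, 0, 0], [1, 4, 0.5, 0, 0], [1, 4, 0.5, 0, 0]]

```text
clock: 2.8
tool_pos: [0.5145, 0.0953, 0.3529]
tool_rot: [[-0.993, -0.121, 0.0], [-0.121, 0.993, 0.0], [-0.0, 0.0, -1.0]]
wrist_force: [-0.2, -0.0, 0.2]
opening: 0.0005
finger_force: 0.0
```

carry_out:
  moves:
    - [[1, 4, 0.5, 0, 0], [1, 4, 0.5, 0, 0], [1, 4, 0.5, 0, 0], [1, 4, 0.5, 0, 0], [1, 4, 0.5, 0, 0]]

```text
clock: 3.22
tool_pos: [0.534, 0.0978, 0.3526]
tool_rot: [[-0.993, -0.121, -0.001], [-0.121, 0.993, -0.0], [0.001, 0.0, -1.0]]
wrist_force: [-2.8, 1.4, 1.6]
opening: 0.0003
finger_force: 1.2
```

```bash
cat >> h.py <<'E'
C=np.array([.577,.073]); ex=np.array([.9925,.122]); ey=np.array([-.122,.9925])
def rel(p): d=np.array(p[:2])-C; return np.round([1000*d@ex,1000*d@ey],1)
def knob():
    f=grab_frame("side"); P=pts(f); rgb=f["pixels"].astype(int)
    k=(P[...,2]>.165)&(P[...,2]<.222)&(abs(P[...,0]-C[0])<.075)&(abs(P[...,1]-C[1])<.075)&(rgb.max(-1)<75)&(f["range_z"]>0)
    n,l,st,ce=cv2.connectedComponentsWithStats(k.astype(np.uint8)); i=1+st[1:,4].argmax()
    (u,v),R=cv2.minEnclosingCircle(np.argwhere(l==i)[:,::-1].astype(np.float32))
    q=ray(f,u,v,.195); s=r.observe()
    print("px",u,v,R,st[i,4],"knob",q.round(4),rel(q),"tool",rel(s["tool_pos"]),s["tool_pos"].round(4),"F",np.round(s["wrist_force"],1),s["clock"])
    return f
E
python3 -c "
from h import *
knob()"
```

```text
px 344.0 202.76922607421875 8.470379829406738 157 knob [0.5593 0.0881 0.195 ] [-15.7  17.2] tool [-38.9  30. ] [0.5347 0.098  0.3525] F [-1.2  1.3  1.6] 3.2667
```

carry_out:
  moves:
    - [[1, 3, 0.4, 0, 0], [1, 3, 0.4, 0, 0], [1, 3, 0.4, 0, 0], [1, 2, 0.2, 0, 0], [1, 1, 0.1, 0, 0]]

```text
clock: 3.68
tool_pos: [0.5461, 0.0993, 0.3526]
tool_rot: [[-0.993, -0.122, 0.0], [-0.122, 0.993, 0.0], [-0.0, 0.0, -1.0]]
wrist_force: [-2.5, 1.0, 1.0]
opening: 0.0007
finger_force: 1.1
```

Run:
```python
from h import *
f=knob(); cv2.imwrite("pics/s2.png",cv2.cvtColor(cv2.resize(f["pixels"][170:270,280:420],(784,560),interpolation=cv2.INTER_CUBIC),cv2.COLOR_RGB2BGR))
```

```text
px 351.0 203.0 8.602425575256348 163 knob [0.573  0.0885 0.195 ] [-2.1 15.8] tool [-27.4  29.9] [0.5462 0.0993 0.3526] F [-2.7  2.1  1.9] 3.7333
```

View pics/s2.png

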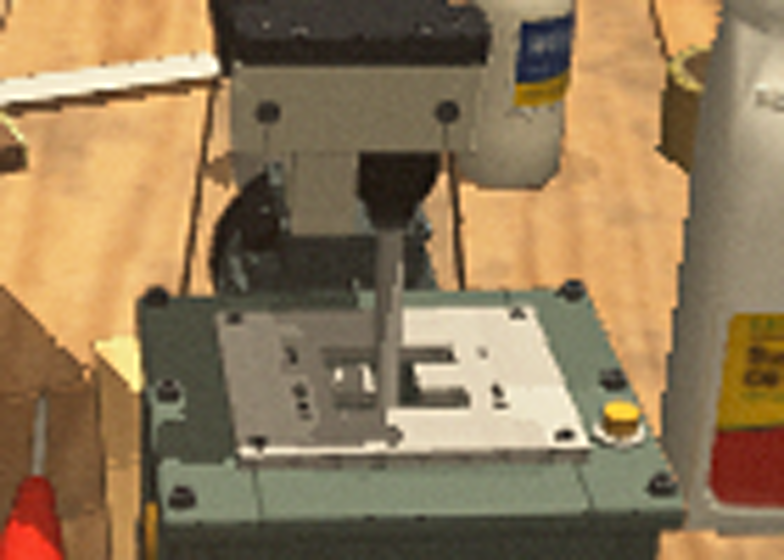

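The lever is at neutral: the knob column is about crop 398, in line with the cross-slot. Going round to the knob's left side.

carry_out:
  moves:
    - [[1, -10, -1.2, 0, 0], [1, -10, -1.2, 0, 0], [1, -2.6, 21.5, 0, 0], [1, -2.6, 21.5, 0, 0], [1, -2.6, 21.5, 0, 0]]

```text
clock: 4.15
tool_pos: [0.5169, 0.1614, 0.3531]
tool_rot: [[-0.993, -0.121, 0.001], [-0.121, 0.993, 0.0], [-0.001, 0.0, -1.0]]
wrist_force: [0.9, 0.0, -0.1]
opening: 0.0009
finger_force: 0.0
```

carry_out:
  moves:
    - [[1, 9.4, 1.2, 0, 0], [1, 9.4, 1.2, 0, 0], [1, 9.4, 1.2, 0, 0], [1, 9.4, 1.2, 0, 0], [1, 9.4, 1.2, 0, 0]]

```text
clock: 4.57
tool_pos: [0.566, 0.1668, 0.3526]
tool_rot: [[-0.993, -0.121, -0.0], [-0.121, 0.993, -0.0], [0.0, -0.0, -1.0]]
wrist_force: [0.4, 0.1, 0.0]
opening: 0.0008
finger_force: 0.0
```

carry_out:
  moves:
    - [[1, 0, 0, 0, 0], [1, 0.6, -5, 0, 0], [1, 0.6, -5, 0, 0], [1, 0.6, -5, 0, 0], [1, 0.6, -4, 0, 0]]

```text
clock: 4.98
tool_pos: [0.5672, 0.1474, 0.3527]
tool_rot: [[-0.993, -0.121, -0.0], [-0.121, 0.993, -0.0], [0.0, -0.0, -1.0]]
wrist_force: [-0.9, 0.6, 0.4]
opening: 0.0005
finger_force: 0.0
```

Run:
```python
from h import *
f=knob(); cv2.imwrite("pics/s3.png",cv2.cvtColor(cv2.resize(f["pixels"][170:270,280:420],(784,560),interpolation=cv2.INTER_CUBIC),cv2.COLOR_RGB2BGR))
```

```text
px 349.5 202.875 12.380149841308594 260 knob [0.5701 0.0888 0.195 ] [-4.9 16.5] tool [-0.6 74.7] [0.5673 0.147  0.3528] F [-0.4 -0.7 -0.2] 5.0333
```

View pics/s3.png

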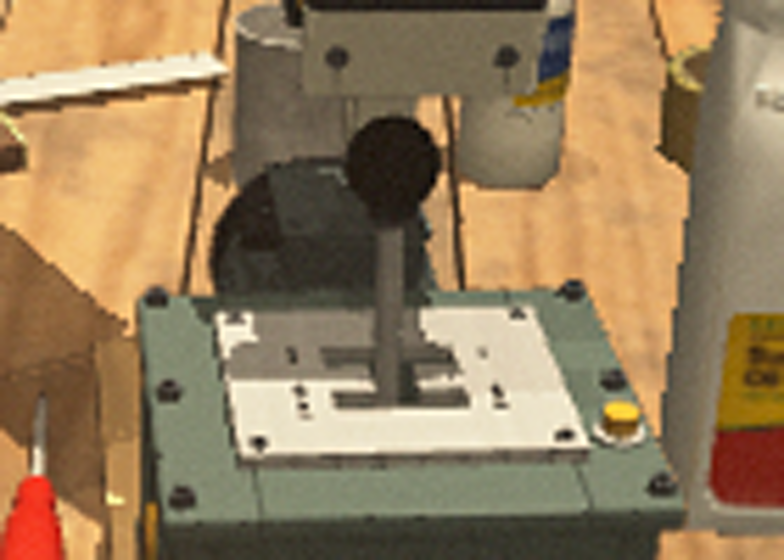

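The knob is free at neutral, at crop (394,172), with the fingers behind it on the left. Pushing right.

carry_out:
  moves:
    - [[1, 0.5, -4, 0, 0], [1, 0.5, -4, 0, 0], [1, 0.5, -4, 0, 0], [1, 0.5, -4, 0, 0], [1, 0.5, -4, 0, 0]]

```text
clock: 5.45
tool_pos: [0.5702, 0.1285, 0.3534]
tool_rot: [[-0.993, -0.122, 0.002], [-0.122, 0.993, 0.001], [-0.002, 0.001, -1.0]]
wrist_force: [-0.3, 3.3, 3.6]
opening: 0.0003
finger_force: 1.9
```

```bash
python3 -c "
from h import *
knob()"
```

```text
px 350.0 201.1999969482422 10.249005317687988 263 knob [0.5711 0.0968 0.195 ] [-2.9 24.3] tool [-0.  55.3] [0.5702 0.1279 0.3533] F [-0.3  2.6  3.3] 5.5
```

carry_out:
  moves:
    - [[1, 0.5, -4, 0, 0], [1, 0.5, -4, 0, 0], [1, 0.5, -4, 0, 0], [1, 0.5, -4, 0, 0], [1, 0.5, -4, 0, 0]]

```text
clock: 5.92
tool_pos: [0.5725, 0.1079, 0.3526]
tool_rot: [[-0.993, -0.121, -0.0], [-0.121, 0.993, -0.0], [0.0, -0.0, -1.0]]
wrist_force: [0.4, 2.7, 2.8]
opening: 0.0005
finger_force: 1.4
```

carry_out:
  moves:
    - [[1, 0.5, -3, 0, 0], [1, 0.5, -3, 0, 0], [1, 0.5, -3, 0, 0], [1, 0.5, -3, 0, 0], [1, 0.4, -3, 0, 0]]

```text
clock: 6.33
tool_pos: [0.5748, 0.093, 0.3525]
tool_rot: [[-0.993, -0.121, -0.0], [-0.121, 0.993, -0.0], [0.0, -0.0, -1.0]]
wrist_force: [-0.4, 1.6, 1.6]
opening: 0.0003
finger_force: 1.2
```

```bash
python3 -c "
from h import *
f=knob(); cv2.imwrite('pics/s4.png',cv2.cvtColor(cv2.resize(f['pixels'][170:270,280:420],(784,560),interpolation=cv2.INTER_CUBIC),cv2.COLOR_RGB2BGR))"
```

```text
px 353.0 209.07894897460938 10.364811897277832 268 knob [0.5765 0.0611 0.195 ] [ -2.  -11.8] tool [ 0.2 19.8] [0.5748 0.0926 0.3525] F [-0.1  1.7  1.2] 6.3833
```

View pics/s4.png

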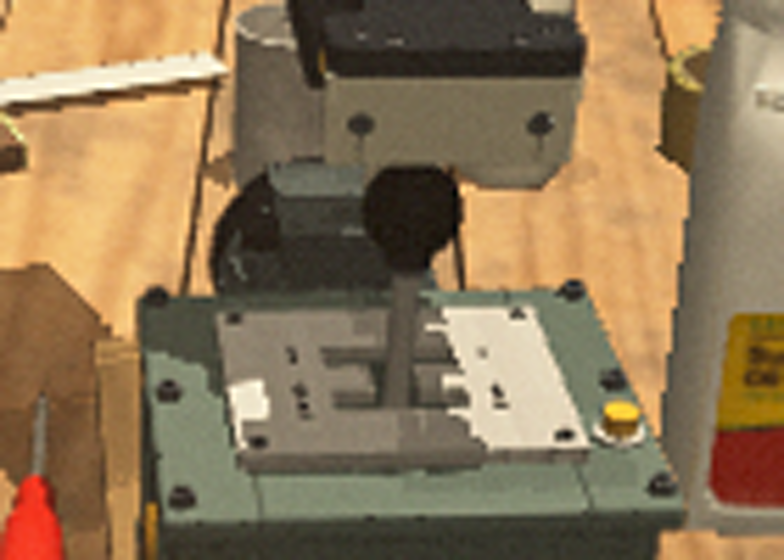

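The knob is at crop (412,218) and well across, at y of roughly −18 mm. About 13 mm more to go.

carry_out:
  moves:
    - [[1, 0.4, -3, 0, 0], [1, 0.4, -3, 0, 0], [1, 0.4, -3, 0, 0], [1, 0.3, -2.5, 0, 0], [1, 0.2, -1.5, 0, 0]]

```text
clock: 6.8
tool_pos: [0.5764, 0.08, 0.3523]
tool_rot: [[-0.993, -0.121, -0.001], [-0.121, 0.993, -0.0], [0.001, 0.0, -1.0]]
wrist_force: [-0.1, 1.7, -0.0]
opening: 0.0004
finger_force: 0.9
```

```bash
python3 -c "
from h import *
f=knob(); cv2.imwrite('pics/s5.png',cv2.cvtColor(cv2.resize(f['pixels'][170:270,280:420],(784,560),interpolation=cv2.INTER_CUBIC),cv2.COLOR_RGB2BGR))"
```

```text
px 354.0 212.25 10.201203346252441 270 knob [0.5781 0.0474 0.195 ] [ -2.  -25.5] tool [0.3 6.9] [0.5764 0.0799 0.3523] F [ 0.8  1.6 -0.3] 6.85
```

View pics/s5.png

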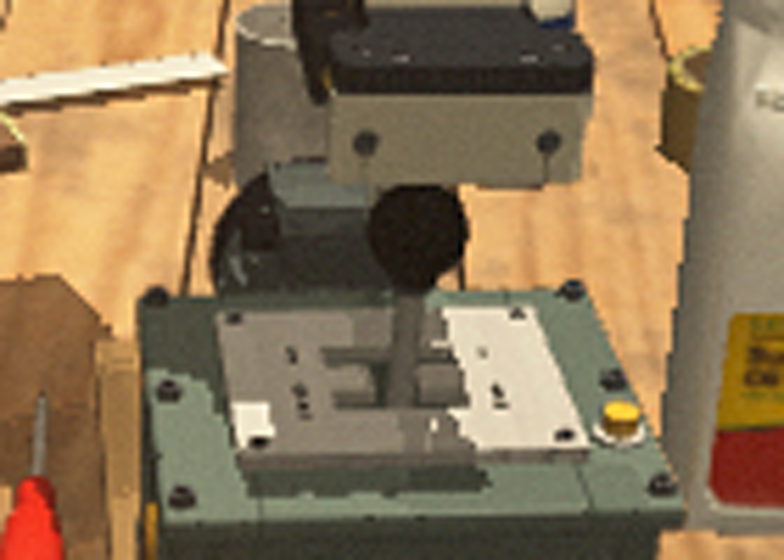

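The knob is at crop (418,237), at the right-hand lane. One small final nudge, then round behind it.

carry_out:
  moves:
    - [[1, 0.2, -1.5, 0, 0], [1, 0, 0, 0, 0], [1, -0.6, 5, 0, 0], [1, -1.5, 12, 0, 0], [1, -1.5, 12, 0, 0]]

```text
clock: 7.27
tool_pos: [0.573, 0.1085, 0.3527]
tool_rot: [[-0.993, -0.121, 0.0], [-0.121, 0.993, -0.0], [0.0, -0.0, -1.0]]
wrist_force: [-0.5, 0.3, 0.2]
opening: 0.0003
finger_force: 0.0
```

carry_out:
  moves:
    - [[1, -14.9, -1.8, 0, 0], [1, -14.9, -1.8, 0, 0], [1, -14.9, -1.8, 0, 0], [1, -14.9, -1.8, 0, 0], [1, 0, 0, 0, 0]]

```text
clock: 7.68
tool_pos: [0.5113, 0.1012, 0.3529]
tool_rot: [[-0.992, -0.122, -0.001], [-0.122, 0.992, 0.0], [0.001, 0.0, -1.0]]
wrist_force: [-1.7, -0.3, -0.8]
opening: 0.0005
finger_force: 0.0
```

carry_out:
  moves:
    - [[1, 2, -16.4, 0, 0], [1, 2, -16.4, 0, 0], [1, 2, -16.4, 0, 0], [1, 2, -16.4, 0, 0], [1, 0, 0, 0, 0]]

```text
clock: 8.1
tool_pos: [0.5218, 0.0342, 0.3527]
tool_rot: [[-0.993, -0.121, -0.0], [-0.121, 0.993, -0.0], [0.0, -0.0, -1.0]]
wrist_force: [-0.8, 1.2, 0.3]
opening: 0.0002
finger_force: 0.0
```

```bash
python3 -c "
from h import *
f=knob(); P=pts(f); rgb=f['pixels'].astype(int)
k=(P[...,2]>.18)&(P[...,2]<.222)&(abs(P[...,0]-C[0])<.04)&(abs(P[...,1]-.042)<.04)&(rgb.max(-1)<75)
Q=P[k];A=np.c_[2*Q,np.ones(len(Q))];c=np.linalg.lstsq(A,(Q**2).sum(1),rcond=None)[0];print(len(Q),c[:3],rel(c))
f=grab_frame('top'); cv2.imwrite('pics/t6.png',cv2.cvtColor(cv2.resize(f['pixels'][160:280,220:380],(800,600),interpolation=cv2.INTER_CUBIC),cv2.COLOR_RGB2BGR))"
```

```text
px 354.5 213.0 10.30786418914795 225 knob [0.579  0.0443 0.195 ] [ -1.5 -28.8] tool [-59.4 -31. ] [0.5218 0.035  0.3527] F [-0.2  0.4 -0.4] 8.15
209 [0.57829598 0.04465596 0.19775975] [ -2.2 -28.3]
```

View pics/t6.png

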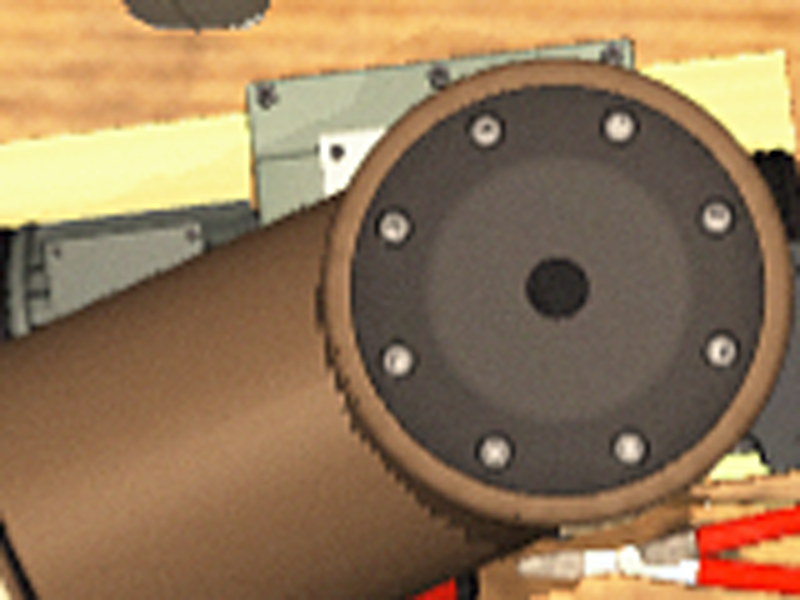

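The arm hides the gate from above here. The side view puts the knob at about (−2,−29) mm in gate axes, which is inside the right lane. Pushing forward.

carry_out:
  moves:
    - [[1, 6, 0.7, 0, 0], [1, 6, 0.7, 0, 0], [1, 6, 0.7, 0, 0], [1, 5, 0.6, 0, 0], [1, 4, 0.5, 0, 0]]

```text
clock: 8.62
tool_pos: [0.5494, 0.0388, 0.3525]
tool_rot: [[-0.993, -0.122, -0.0], [-0.122, 0.993, -0.0], [0.0, -0.0, -1.0]]
wrist_force: [-0.1, -0.1, -1.1]
opening: 0.0004
finger_force: 0.0
```

carry_out:
  moves:
    - [[1, 3, 0.4, 0, 0], [1, 3, 0.4, 0, 0], [1, 3, 0.4, 0, 0], [1, 3, 0.4, 0, 0], [1, 3, 0.4, 0, 0]]

```text
clock: 9.03
tool_pos: [0.5636, 0.0402, 0.3527]
tool_rot: [[-0.993, -0.121, -0.0], [-0.121, 0.993, -0.0], [0.0, -0.0, -1.0]]
wrist_force: [-1.7, 0.1, 0.8]
opening: 0.0005
finger_force: 1.0
```

```bash
python3 -c "
from h import *
knob()"
```

```text
px 360.26104736328125 216.1548614501953 7.9169230461120605 126 knob [0.5894 0.032  0.195 ] [  7.3 -42.2] tool [-16.8 -30.9] [0.5641 0.0403 0.3527] F [-1.  -0.7  1.2] 9.0833
```

carry_out:
  moves:
    - [[1, 3, 0.4, 0, 0], [1, 3, 0.4, 0, 0], [1, 3, 0.4, 0, 0], [1, 3, 0.4, 0, 0], [1, 3, 0.4, 0, 0]]

```text
clock: 9.5
tool_pos: [0.5787, 0.0422, 0.3525]
tool_rot: [[-0.993, -0.121, -0.0], [-0.121, 0.993, -0.0], [0.0, -0.0, -1.0]]
wrist_force: [-2.3, -0.1, 0.2]
opening: 0.0006
finger_force: 1.3
```

carry_out:
  moves:
    - [[1, 2, 0.2, 0, 0], [1, 1, 0.1, 0, 0], [1, 1, 0.1, 0, 0], [1, 1, 0.1, 0, 0], [1, 1, 0.1, 0, 0]]

```text
clock: 9.92
tool_pos: [0.5844, 0.0429, 0.3523]
tool_rot: [[-0.993, -0.121, -0.001], [-0.121, 0.993, 0.0], [0.001, 0.0, -1.0]]
wrist_force: [-2.2, -0.2, -2.9]
opening: 0.0002
finger_force: 1.4
```

```bash
python3 -c "
from h import *
knob()"
```

```text
px 371.5 218.0 9.013978004455566 137 knob [0.6098 0.0264 0.195 ] [ 26.8 -50.2] tool [  3.8 -30.8] [0.5846 0.0429 0.3523] F [-2.6  0.2 -2.4] 9.9667
```

Still moving freely at about 2 N. Next, 1 mm steps until the force rises at the end stop.

carry_out:
  moves:
    - [[1, 1, 0.1, 0, 0], [1, 1, 0.1, 0, 0], [1, 0.5, 0.1, 0, 0], [1, 0.5, 0.1, 0, 0], [1, 0.5, 0, 0, 0]]

```text
clock: 10.38
tool_pos: [0.5879, 0.0433, 0.3525]
tool_rot: [[-0.993, -0.121, -0.001], [-0.121, 0.993, -0.0], [0.001, 0.0, -1.0]]
wrist_force: [-3.8, 0.4, -2.5]
opening: 0.0005
finger_force: 1.9
```

carry_out:
  moves:
    - [[1, 0.5, 0.1, 0, 0], [1, 0.5, 0.1, 0, 0], [1, 0.5, 0.1, 0, 0], [1, 0.5, 0, 0, 0], [1, 0, 0, 0, 0]]

```text
clock: 10.8
tool_pos: [0.5892, 0.0434, 0.3522]
tool_rot: [[-0.993, -0.121, -0.003], [-0.121, 0.993, -0.0], [0.003, -0.0, -1.0]]
wrist_force: [-7.3, -0.1, -0.8]
opening: 0.0003
finger_force: 3.7
```

carry_out:
  moves:
    - [[1, 0.5, 0, 0, 0], [1, 0.5, 0.1, 0, 0], [1, 0, 0, 0, 0], [1, 0, 0, 0, 0], [1, 0, 0, 0, 0]]

```text
clock: 11.22
tool_pos: [0.5898, 0.0434, 0.3522]
tool_rot: [[-0.993, -0.121, -0.004], [-0.121, 0.993, -0.001], [0.004, -0.0, -1.0]]
wrist_force: [-9.1, 0.8, 0.1]
opening: 0.0003
finger_force: 4.7
```

The force is at the stop, 9 N with almost no motion. Backing straight off, rising and clearing the view.

carry_out:
  moves:
    - [[1, -5, -0.6, 0, 0], [1, -15, -1.8, 0, 0], [1, -20, -2.4, 0, 0], [1, -20, -2.4, 0, 0], [1, 0, 0, 0, 0]]

```text
clock: 11.63
tool_pos: [0.5292, 0.036, 0.3539]
tool_rot: [[-0.993, -0.122, 0.003], [-0.122, 0.993, 0.001], [-0.003, 0.001, -1.0]]
wrist_force: [-1.1, 1.1, -1.2]
opening: 0.0006
finger_force: 0.0
```

carry_out:
  moves:
    - [[1, 0, 0, 15, 0], [1, 0, 0, 25, 0], [1, 0, 0, 25, 0], [1, -5, -20, 15, 0], [1, -5, -35, 0, 0]]

```text
clock: 12.05
tool_pos: [0.5231, -0.0173, 0.4377]
tool_rot: [[-0.992, -0.125, 0.01], [-0.125, 0.992, 0.001], [-0.01, 0.0, -1.0]]
wrist_force: [2.2, -1.0, 0.1]
opening: 0.0001
finger_force: 0.0
```

carry_out:
  moves:
    - [[1, -8, -36, 0, 0], [1, -8, -36, 0, 0], [1, -8, -36, 0, 0], [1, -8, -30, 0, 0], [1, 0, 0, 0, 0]]

```text
clock: 12.47
tool_pos: [0.4885, -0.1604, 0.4339]
tool_rot: [[-0.993, -0.119, 0.003], [-0.119, 0.993, -0.001], [-0.003, -0.002, -1.0]]
wrist_force: [-1.1, 0.4, -0.1]
opening: 0.0003
finger_force: 0.0
```

```bash
python3 -c "
from h import *
f=knob()
g=grab_frame('top'); P=pts(g); rgb=g['pixels'].astype(int)
k=(P[...,2]>.17)&(P[...,2]<.23)&(abs(P[...,0]-.61)<.06)&(abs(P[...,1]-.05)<.06)&(rgb.max(-1)<90)&(g['range_z']>0)
u=np.argwhere(k)[:,::-1].mean(0); q=ray(g,*u,.195); print(k.sum(),u,q,rel(q))
cv2.imwrite('pics/t7.png',cv2.cvtColor(cv2.resize(g['pixels'][150:310,200:460],(780,480),interpolation=cv2.INTER_CUBIC),cv2.COLOR_RGB2BGR))"
```

```text
px 372.5 214.5 10.511998176574707 264 knob [0.6124 0.0413 0.195 ] [ 31.3 -35.8] tool [-115.6 -219.5] [ 0.489  -0.159   0.4338] F [ 0.8  0.9 -0.2] 12.5167
238 [322.05042017 189.3907563 ] [0.61460243 0.05208351 0.195     ] [ 34.8 -25.3]
```

View pics/t7.png

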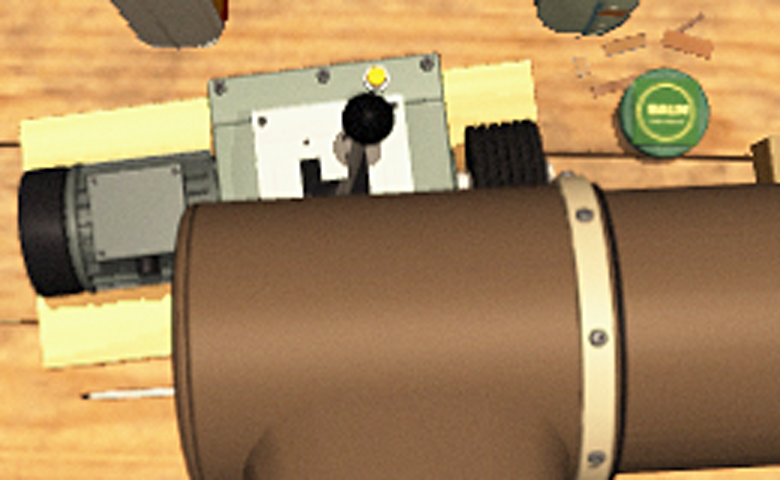

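The knob is at crop (368,117), in the far right slot at +35 mm forward against an expected 35.7 mm. The arm is clear, so I'm handing in.

```bash
python3 -c "
from h import *
print(job.job_done())"
```

```text
the job is handed in; nothing more can be done
None
```

The gear lever is in third: I pushed it to neutral, across to the right lane and forward to the end stop at about 9 N, then backed the arm clear and handed in at about 12.6 s; the verdict was not shown.

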